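# Sleeve the telescopic pole and hold it drawn out

### The job

The telescopic pole stands upright in its foot on the bench: slip the brass sleeve over the top of the pole and down until it sits flat on the black collar, and let go of it. Then squeeze the orange button on the pole's blue head, pull the pole straight up past its first stop to the second one, at the end of its travel, and finish still gripping the head with the button squeezed in, holding the pole drawn out. Leave the other things on the bench where they are.

Things in the scene. Friction and masses are not known exactly. Their poses are not given: they have to be found in the camera images.
- stand: telescopic pole upright in a round green foot bolted to the bench (fixed). Origin: centre of the foot's underside, on the pole's axis, z up. Heights from the origin, pole pushed in: foot 96 mm across, to 10 mm; grey tube 52 mm across; black collar 60 mm across, flat top at 90 mm; steel spigot 40 mm across to 108 mm, its cone to 114 mm; moving blue head 116 to 150 mm
- seat (a point): centre of the collar's flat top, the sleeve's seat, on the axis 90 mm above the stand's origin; fixed to the stand, same axes
- head (a point): point on the pole's axis level with the button's centre, 137 mm up with the pole in, 13 mm below the head's top; rises with the pole; axes as the stand's. The head spans x -11 to +11 and y -12 to +10 mm; a round orange button, 18 mm across, stands out of its +y face to y = +17 mm. Squeezed along y, head and button go from 29 to 24 mm. Above a seated sleeve (top at 118 mm) the head is free
- mast (a joint): how far the pole is drawn out, m: 0 pushed home (latched there at the start), first stop at 0.045, second stop at 0.090, the end of its travel. Moves straight up, only while the button is squeezed; a latch holds it at home and at each stop when the button is out. Weight, return spring and friction resist with about 7 to 9 N
- button (a joint): how far the orange button is pressed in, m: 0 out, 0.005 fully in (toward the stand's -y); spring, about 6 N fully in; the latch is free from about 0.004
- sleeve: loose brass sleeve (plain ring), outside diameter 60 mm, bore 44 mm, 28 mm high, 0.1 kg, lying flat on the bench near its front edge, axis upright. Origin: centre of its underside, z along its axis. The bore clears the spigot by 2 mm all round; the head and button (at most 19.3 mm from the axis) pass through it
- screwdriver_red: red-handled screwdriver lying on the bench, 203 mm long; bystander, leave it alone. Origin at the centre of its underside
- padlock: old brass padlock standing on the bench, 22 x 44 x 70 mm; bystander, leave it alone. Origin at the centre of its underside
- plug_carton: small yellow carton standing on the bench, 25 x 25 x 72 mm; bystander, leave it alone. Origin at the centre of its underside
- black_tape: small roll of black tape lying flat, 53 mm across, 19 mm high; bystander, leave it alone. Origin at the centre of its underside
- spark_plug: spark plug standing on the bench, 23 x 23 x 58 mm; bystander, leave it alone. Origin at the centre of its underside
Things that resemble listed ones, but are neither listed nor needed, are in the scene too. Leave any pink look-alike of the sleeve alone.

How it is judged:
On the way, in this order (a step that is already met when the one before it is completed fails the run):
1. the sleeve sits flat on the black collar and is let go, with the pole still pushed in (z of sleeve in the frame of stand between 0.086 and 0.094 m and horizontal distance between sleeve and stand below 0.004 m and angle between sleeve's own z axis and vertical below 0.06 rad and contact force between the fingers and sleeve below 0.3 N and value of joint mast below 0.006 m), for 0.3 s.
2. the button is squeezed in (value of joint button above 0.0038 m), for 0.1 s.
3. the pole is drawn out to the second stop with the button squeezed (value of joint mast above 0.083 m and value of joint button above 0.0038 m), for 0.2 s.
At the end, for the whole second after the job is handed in: The pole is held at its second stop (drawn out more than 83 of 90 mm, at rest) by the fingers with the button squeezed in (more than 3.8 of 5 mm), and the sleeve sits flat on the collar round the spigot (underside 86 to 94 mm up, within 4 mm of the axis, tilted less than 0.06 rad) (all of step 3 and z of sleeve in the frame of stand between 0.086 and 0.094 m and horizontal distance between sleeve and stand below 0.004 m and angle between sleeve's own z axis and vertical below 0.06 rad and velocity of joint mast between -0.01 and 0.01 m/s and contact force between the fingers and stand above 4 N); the arm keeps its last pose, push and grip.
It fails at once if a bystander is shifted by more than 30 mm (distance of any of screwdriver_red, padlock, plug_carton, black_tape, spark_plug from where it was at the start of the episode above 0.03 m).
It also fails if it takes over 51 s, if anything falls off the work surface, if the arm or the gripper's body presses on something with over 40 N, if the wrist force passes 120 N, or if a joint passes its speed limit or range.

### The arm

A 6-joint arm with a two-finger parallel gripper is mounted at the origin on a cart in front of the work surface, level with it; the furniture and walls round the work are solid. World frame = base frame: x ahead of the robot, y to its left, z up, the work surface at z = 0. Lengths are in m, angles in rad, forces in N, time in s.
With the tool pointing down it reaches from about 0.325 to 0.75 m from the base axis. Payload 7.6 kg.
Tool frame: the origin (TCP) lies midway between the tips of the shut fingers; the grasp point (between the pads) lies 19 mm behind it; z points along the fingers, y is the line along which they close (so a half turn about z gives the same grasp; the last joint's range is limited). The gripper opens to 85 mm and grips with 20 to 120 N. Pads are 22 mm wide; open, the fingers measure 114 mm over their backs; the gripper's body (76 mm by 85 mm) begins 54 mm behind the grasp point. The pads swing forward as they close: fully open they stand 13 mm farther back than shut.
Start: joints at [1.102, 0.052, 1.401, -0, 1.689, -0.07], TCP at [0.204, 0.484, 0.231] pointing down, gripper open.
Joint ranges: [-2.9, 2.9], [-0.91, 2.17], [0.12, 2.37], [-1.06, 4.2], [0.26, 2.73], [-2.93, 2.93]. Speed limits (rad/s): [2.57, 2.57, 3.01, 3.14, 3.14, 3.14].

### API

Orientations are given as a rotation vector (axis times angle).
In Python, from plant import arm gives the robot as it stands. The module is installed in compiled form; this text tells all that it offers.
- The arm moves only by the tool arm_command, never from a script. Its argument "steps" is a list of rows, each a list of 7 numbers: the shift along the tool's x, y, z in cm, then the turn, a rotation vector about the tool's x, y, z in rad, then the opening, from 0 (shut) to 1 (fully open). A call has 1 to 20 rows; each row shifts and turns the commanded pose from where the row before left it, along the tool's axes as they then stand; what a row does not reach is not made up. A row lasts 1/8 s, in which the tool goes at most 62.5 mm and 10.7 degrees, less where a joint would pass 70% of its speed; a pose out of reach is approached as far as the arm can. A call with a gripper value outside its range is refused whole. The fingers move at their own pace and stop on an object; "force" is the grip in N (left out, the last holds). Time passes only in rows, so rows that do not move let the fingers close. It gives the time, the measured TCP pose, the force, the opening and the grip force at its end, in the units of the state.
- arm.state(): the state, without advancing time (a new reading comes with each control period).
- arm.camera(name): name is "side" or "top" or "wrist"; returns the picture (384x512x3 uint8, red, green, blue); there is no depth.
- arm.get_calibration(name): a dict with "fx", "fy", "cx", "cy" (pixels), "k1" (the pictures are not rectified: a ray, as slopes to the right and down, at radius r is drawn at 1 + k1 r^2 times it, then the intrinsics apply), "pose" (4x4, takes a point from camera to world coordinates). Camera axes: x right, y down, z forward; pixel columns grow to the right and rows downward; lengths in m; the calibration is good to about 2 mm. A picture is of the moment at which its call begins: read the wrist's pose just before it. get_calibration takes no time and is no camera call; for the wrist camera it gives the pose at the moment of the call.
- arm.close_job(): hands the job in; it is judged then, once.
Trained networks look in the newest picture that a camera, given by its name, has taken for a name from the list of things; names that differ only in an ending like _2 or _b are one class to them, and where a whole thing is asked for, a point or a joint stands for the part that bears it (a point fixed in the world has none). Each returns a list of dicts, best first, with "confidence" (0 to 1); they miss things now and then, are a little off and sometimes report something else, mostly with a low value. They report only what shows in the picture. A call takes as long as a camera call. They do not tell look-alikes from the thing itself.
- arm.boxes_of(camera, thing): "rect" ([left, top, right, bottom] in pixels, round what is visible of it).
- arm.outline_of(camera, thing): "region" (384x512 bool, what is visible of it) and "rect" ([left, top, right, bottom] in pixels, round what is visible of it).
The state is a dict: "time": time; "q": joint angles; "joint_vel": joint speeds; "tau": joint torques, N m; "tool_pos": TCP position; "ee_rot": TCP orientation; "contact_force": force on the tool from outside, world axes, zero at the start; "wrist_torque": the same for the moment, N m; "gripper_width": opening from 0.0 (shut) to 1.0 (fully open); "grip_force": force on a finger pad.
Only numpy, scipy, OpenCV 4.12 (cv2) and the standard library are available. Lean on these libraries where they do the work, as an engineer would, in place of code of your own. Each camera call takes 0.05 s, during which the arm holds its last target. There are 200 camera calls.

## Working session

There is one attempt and no reset: what is moved stays moved. The work goes in short steps, Python scripts to look and compute and a tool call to move; the robot and the scene stay as the last step left them, time stands still between calls to the robot, and variables do not carry over. Pictures are saved under pics/ and viewed, at most 10 in all, crops included, and the job is handed in when it is done.

Besides the shell and the picture viewer there is one more tool, called after "Call:" in YAML: its name, and indented under it one key for each argument. arm_command: Moves the arm, as the interface text tells. Its arguments: {"type":"object","properties":{"steps":{"type":"array"},"force":{"type":"number"}},"required":["steps"]}

```bash
mkdir -p pics; cat > h.py <<'E'
import numpy as np, cv2
from plant import arm
from scipy.spatial.transform import Rotation as R
def save(n,img): cv2.imwrite('pics/'+n,img[:,:,::-1])
def ray(c,uv):
    d=np.array([(uv[0]-c['cx'])/c['fx'],(uv[1]-c['cy'])/c['fy']]);s=d.copy()
    for _ in range(20): s=d/(1+c['k1']*(s@s))
    P=np.array(c['pose']);return P[:3,3],P[:3,:3]@np.array([s[0],s[1],1])
def at_z(c,uv,z):
    o,d=ray(c,uv);return o+d*(z-o[2])/d[2]
def proj(c,p):
    P=np.array(c['pose']);q=P[:3,:3].T@(np.asarray(p)-P[:3,3]);s=q[:2]/q[2];s=s*(1+c['k1']*(s@s))
    return np.array([c['fx']*s[0]+c['cx'],c['fy']*s[1]+c['cy']])
E
python3 - <<'E'
from h import *
a=[]
for n in ('side','top'):
    im=arm.camera(n);a.append(im);c=arm.get_calibration(n)
    print(n,np.round(c['pose'],3).tolist(),c['fx'])
    for t in ('sleeve','stand','head','button','screwdriver_red','padlock','plug_carton','black_tape','spark_plug'):
        for b in arm.boxes_of(n,t)[:3]:
            r=b['rect'];m=((r[0]+r[2])/2,(r[1]+r[3])/2)
            print(t,round(b['confidence'],2),np.round(r,1).tolist(),np.round(at_z(c,m,0.03),3)[:2])
save('side.png',a[0]);save('top.png',a[1])
print(arm.state())
E
```

```text
side [[-1.0, -0.001, 0.024, 0.525], [-0.02, 0.587, -0.81, 1.083], [-0.013, -0.81, -0.587, 0.748], [0.0, 0.0, 0.0, 1.0]] 496.28485335458663
sleeve 0.91 [324.8, 257.9, 356.9, 285.6] [0.374 0.372]
sleeve 0.7 [223.5, 181.7, 239.8, 199.7] [0.609 0.096]
sleeve 0.57 [315.1, 217.9, 347.7, 246.3] [0.38  0.251]
stand 0.88 [210.5, 177.0, 255.1, 252.7] [0.601 0.191]
head 0.64 [222.7, 180.7, 238.7, 196.5] [0.612 0.087]
button 0.71 [315.9, 217.4, 346.5, 248.3] [0.381 0.253]
screwdriver_red 0.7 [292.2, 169.4, 324.4, 192.7] [0.418 0.054]
plug_carton 0.75 [185.7, 157.4, 199.6, 182.4] [0.717 0.003]
plug_carton 0.34 [221.4, 179.9, 236.9, 196.8] [0.616 0.086]
black_tape 0.61 [219.0, 166.9, 235.4, 180.7] [0.625 0.022]
spark_plug 0.34 [292.6, 173.0, 309.1, 191.2] [0.437 0.059]
spark_plug 0.17 [211.5, 177.4, 252.3, 248.3] [0.604 0.183]
top [[-0.008, -0.99, 0.139, 0.396], [-1.0, 0.007, -0.008, 0.215], [0.007, -0.139, -0.99, 1.035], [0.0, 0.0, 0.0, 1.0]] 414.2360923358404
sleeve 0.54 [235.4, 244.4, 260.9, 269.9] [0.381 0.223]
sleeve 0.53 [182.2, 252.9, 210.2, 276.1] [0.365 0.347]
stand 0.95 [224.5, 150.5, 26
[... 410 characters left out ...]
, 120.2] [0.728 0.05 ]
{'time': 1.0, 'q': array([ 1.10169891e+00,  5.21966670e-02,  1.40070901e+00,  1.51792666e-05,
        1.68859648e+00, -7.02691903e-02]), 'joint_vel': array([ 0.00070721,  0.00043315, -0.00054822,  0.00156403, -0.00238187,
       -0.00022331]), 'tau': array([-9.14144603e-04, -3.81553352e+01, -3.60303962e+01, -1.11579168e-04,
        4.24674472e-04,  2.87456407e-05]), 'tool_pos': array([0.20384606, 0.48382916, 0.23132053]), 'ee_rot': array([6.22329433e-01, 3.07932627e+00, 1.43324535e-04]), 'contact_force': array([-0.52394594,  0.02861896,  0.56074018]), 'wrist_torque': array([-0.01246222, -0.01973805,  0.05064878]), 'grip_force': 0.0, 'gripper_width': 1.0038310634356915}
```

```bash
python3 - <<'E'
import cv2,numpy as np
s=cv2.imread('pics/side.png');t=cv2.imread('pics/top.png')
a=cv2.resize(s[150:300,180:370],(760,600),interpolation=2);cv2.imwrite('pics/s1.png',a)
b=cv2.resize(t[100:290,160:370],(663,600),interpolation=2);cv2.imwrite('pics/t1.png',b)
E
```

```text
(no output)
```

View pics/s1.png

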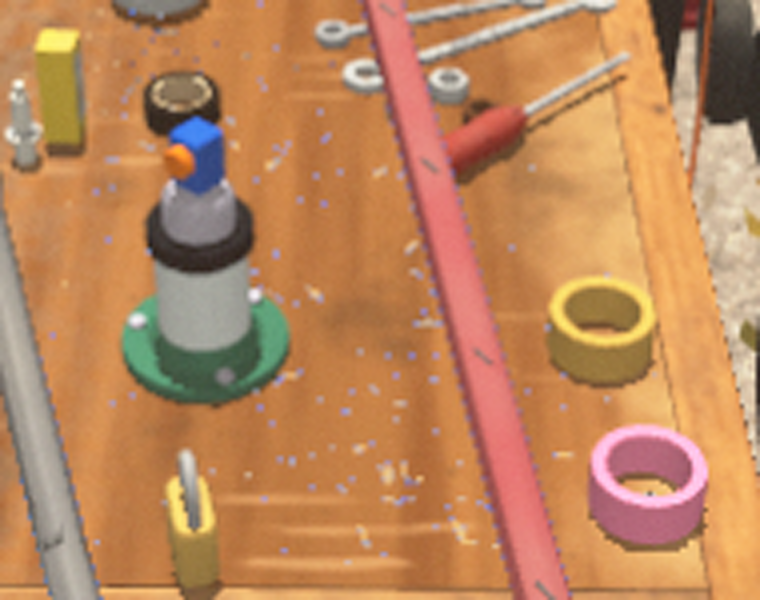

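View pics/t1.png

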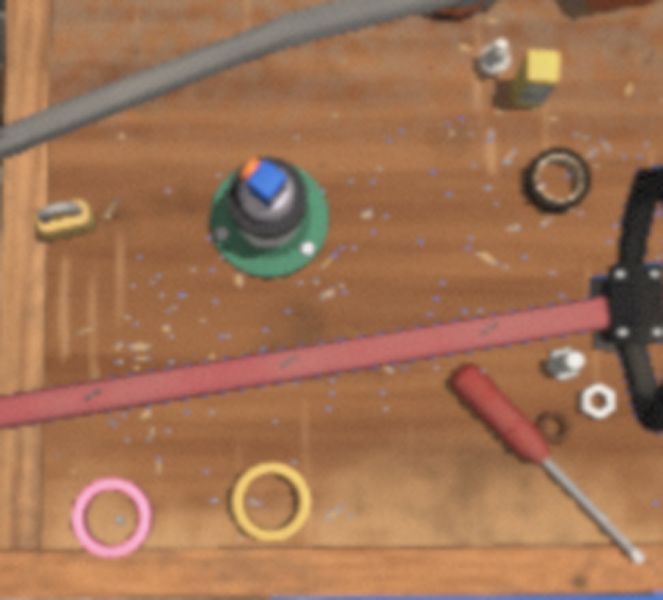

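```bash
python3 - <<'E'
from h import *
s=cv2.imread('pics/side.png');t=cv2.imread('pics/top.png')
cv2.imwrite('pics/both.png',cv2.resize(np.hstack([s,t]),(800,300),interpolation=cv2.INTER_AREA))
cs,ct=arm.get_calibration('side'),arm.get_calibration('top')
tl=[(160,230),(353,198)]; sl=[(280,170),(310,270)]
for z in (0,.05,.1,.15,.2,.25,.3,.4,.5):
    print(z,[np.round(at_z(ct,p,z)[:2],3).tolist() for p in tl],[np.round(at_z(cs,p,z)[:2],3).tolist() for p in sl])
hs=cv2.cvtColor(t,cv2.COLOR_BGR2HSV);hs2=cv2.cvtColor(s,cv2.COLOR_BGR2HSV)
# sleeve outlines
for n,c in (('top',ct),('side',cs)):
    arm.camera(n)
    for th in ('sleeve','stand','head'):
        for o in arm.outline_of(n,th)[:3]:
            m=o['region'];ys,xs=np.nonzero(m);print(n,th,round(o['confidence'],2),o['rect'],m.sum(),xs.mean(),ys.mean())
            if th=='sleeve':
                h=cv2.convexHull(np.c_[xs,ys].astype(np.float32))[:,0]
                w=np.array([at_z(c,p,0.028)[:2] for p in h]);(cx,cy),r=cv2.minEnclosingCircle(w.astype(np.float32));print('  circ',cx,cy,r)
# head colours
for n,H,c in (('top',hs,ct),('side',hs2,cs)):
    sub=np.zeros(H.shape[:2],bool)
    sub[145:185,230:262]=True if n=='top' else False
    if n=='side': sub[175:205,215:245]=True
    bl=sub&(H[...,0]>100)&(H[...,0]<125)&(H[...,1]>150);og=sub&(H[...,0]>5)&(H[...,0]<16)&(H[...,1]>200)&(H[...,2]>170)
    for nm,m in(('blue',bl),('or',og)):
        ys,xs=np.nonzero(m)
        if len(xs):print(n,nm,len(xs),xs.mean(),ys.mean(),at_z(c,(xs.mean(),ys.mean()),.15 if nm=='blue' and n=='top' else .137))
E
```

```text
0 [[0.449, 0.443], [0.526, -0.043]] [[0.487, -0.041], [0.432, 0.338]]
0.05 [[0.447, 0.432], [0.52, -0.03]] [[0.489, 0.034], [0.438, 0.388]]
0.1 [[0.444, 0.421], [0.514, -0.018]] [[0.492, 0.109], [0.444, 0.437]]
0.15 [[0.441, 0.41], [0.507, -0.006]] [[0.494, 0.184], [0.451, 0.487]]
0.2 [[0.439, 0.399], [0.501, 0.007]] [[0.497, 0.26], [0.457, 0.537]]
0.25 [[0.436, 0.388], [0.495, 0.019]] [[0.499, 0.335], [0.463, 0.587]]
0.3 [[0.434, 0.377], [0.489, 0.032]] [[0.502, 0.41], [0.469, 0.637]]
0.4 [[0.429, 0.355], [0.476, 0.057]] [[0.507, 0.56], [0.482, 0.737]]
0.5 [[0.424, 0.333], [0.463, 0.082]] [[0.512, 0.711], [0.494, 0.836]]
top sleeve 0.69 [235.3, 244.7, 261.2, 272.4] 305 246.15737704918033 258.51147540983607
  circ 0.377815842628479 0.22843791544437408 0.030980654060840607
top sleeve 0.53 [182.0, 253.1, 210.3, 275.6] 241 194.99585062240664 264.14522821576764
  circ 0.36820515990257263 0.34950992465019226 0.03042106330394745
top stand 0.94 [225.4, 151.7, 266.3, 187.6] 1158 245.2538860103627 168.54490500863557
top head 0.44 [235.8, 154.4, 252.4, 164.4] 119 243.1596638655462 157.62184873
[... 192 characters left out ...]
345.3, 247.9] 540 329.52222222222224 231.5851851851852
  circ 0.38592344522476196 0.24506208300590515 0.04317079856991768
side sleeve 0.54 [221.1, 262.7, 232.1, 297.1] 353 227.81303116147308 280.5807365439093
  circ 0.6002457141876221 0.3900332450866699 0.047312211245298386
side stand 0.63 [208.4, 180.2, 254.7, 252.7] 1769 230.57150932730357 220.19728660260034
side head 0.47 [219.7, 180.0, 240.0, 197.1] 260 229.05769230769232 188.5653846153846
top blue 73 243.83561643835617 157.013698630137 [0.59922732 0.23007559 0.15      ]
side blue 88 228.89772727272728 184.57954545454547 [0.60380215 0.22095842 0.137     ]
side or 24 224.08333333333334 190.33333333333334 [0.61264324 0.24187322 0.137     ]
```

View pics/both.png

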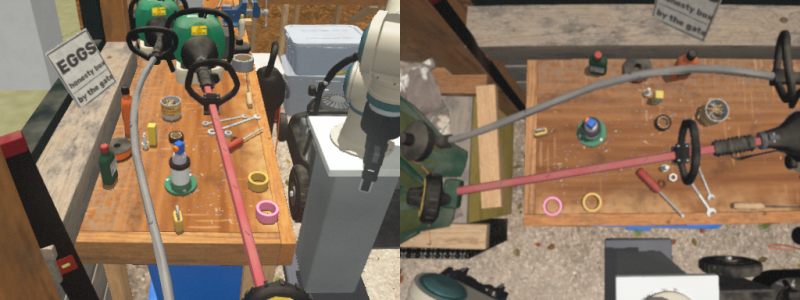

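Candidates for the sleeve: the brass/yellow ring at top (246,258) / side (331,232), the pink ring at top (195,264) / side (341,271), and the black tape roll at top (337,156). By its description I choose the brass one; the wrist crop will check it. A red trimmer shaft about 0.095 m up crosses at x≈0.48, between the sleeve and the stand.

```bash
cat >> h.py <<'E'
def plan(pos,ydir,n=None,g=1.0):
    """rows from the present pose to tip position pos, tool z down, tool y along ydir (nearest half turn kept as given)"""
    s=arm.state();p=np.array(s['tool_pos']);M=R.from_rotvec(s['ee_rot'])
    y=np.array([ydir[0],ydir[1],0.]);y/=np.linalg.norm(y);z=np.array([0,0,-1.]);x=np.cross(y,z)
    T=R.from_matrix(np.c_[x,y,z]);rv=(M.inv()*T).as_rotvec();d=np.array(pos)-p
    k=n or int(max(np.ceil(np.linalg.norm(d)/.05),np.ceil(np.linalg.norm(rv)/.15),1))
    print('at',np.round(p,4),'need',np.round(d,4),'rot',np.round(rv,3))
    C=M
    for i in range(k):
        t=C.inv().apply(d/k)*100;print(np.round(t,2).tolist()+np.round(rv/k,3).tolist()+[g]);C=C*R.from_rotvec(rv/k)
E
python3 - <<'E'
from h import *
s=arm.state();c=arm.get_calibration('wrist');M=R.from_rotvec(s['ee_rot']).as_matrix()
P=np.array(c['pose']);print(np.round(M.T@(P[:3,3]-s['tool_pos']),4),np.round(M.T@P[:3,:3],3).tolist(),c['fx'])
plan([.378,.228,.15],(.64,.77))
ct=arm.get_calibration('top');cs=arm.get_calibration('side')
for z in (0,.1,.2):print(at_z(ct,(245,117),z),at_z(cs,(180,222),z),at_z(cs,(188,262),z))
E
```

```text
[ 0.0768  0.0006 -0.1432] [[0.001, -0.955, -0.297], [1.0, 0.001, -0.0], [0.0, -0.297, 0.955]] 274.0374494079658
at [0.2039 0.4838 0.2313] need [ 0.1741 -0.2558 -0.0813] rot [ 0.    -0.     0.295]
[-3.71, -2.4, 1.16, 0.0, -0.0, 0.042, 1.0]
[-3.81, -2.24, 1.16, 0.0, -0.0, 0.042, 1.0]
[-3.9, -2.08, 1.16, 0.0, -0.0, 0.042, 1.0]
[-3.98, -1.92, 1.16, 0.0, -0.0, 0.042, 1.0]
[-4.06, -1.75, 1.16, 0.0, -0.0, 0.042, 1.0]
[-4.13, -1.57, 1.16, 0.0, -0.0, 0.042, 1.0]
[-4.19, -1.4, 1.16, 0.0, -0.0, 0.042, 1.0]
[0.73976389 0.22919332 0.        ] [0.72831238 0.1811078  0.        ] [0.69210974 0.31567411 0.        ]
[0.70658435 0.22781571 0.1       ] [0.70107124 0.30178448 0.1       ] [0.66971112 0.41835102 0.1       ]
[0.67340481 0.22643811 0.2       ] [0.67383011 0.42246116 0.2       ] [0.64731249 0.52102792 0.2       ]
```

Call:
arm_command:
  steps:
    - [-3.71,-2.4,1.16,0,0,0.042,1]
    - [-3.81,-2.24,1.16,0,0,0.042,1]
    - [-3.9,-2.08,1.16,0,0,0.042,1]
    - [-3.98,-1.92,1.16,0,0,0.042,1]
    - [-4.06,-1.75,1.16,0,0,0.042,1]
    - [-4.13,-1.57,1.16,0,0,0.042,1]
    - [-4.19,-1.4,1.16,0,0,0.042,1]
    - [0,0,0,0,0,0,1]
    - [0,0,0,0,0,0,1]
  force: 30

```text
time: 2.52
tool_pos: [0.3779, 0.2284, 0.1504]
ee_rot: [1.067, 2.955, 0.001]
contact_force: [-0.3, 0.1, 0.9]
gripper_width: 1.0
grip_force: 0.0
```

```bash
cat >> h.py <<'E'
def wrist(name,things=()):
    c=arm.get_calibration('wrist');im=arm.camera('wrist');save(name,im);out={}
    for t in things: out[t]=arm.outline_of('wrist',t)
    return c,im,out
E
python3 - <<'E'
from h import *
s=arm.state();print(np.round(s['tool_pos'],4),np.round(s['joint_vel'],3).max())
c,im,o=wrist('w1.png',['sleeve'])
for b in o['sleeve']:
    m=b['region'];ys,xs=np.nonzero(m);print(round(b['confidence'],2),np.round(b['rect'],1),m.sum(),np.round(at_z(c,(xs.mean(),ys.mean()),.02),4))
E
```

```text
[0.3779 0.2284 0.1504] 0.024
0.72 [229.6 147.1 287.4 207.6] 1742 [0.379  0.2325 0.02  ]
0.71 [397.5 377.  429.4 381.5] 218 [0.75   0.2159 0.02  ]
0.63 [314.5  58.7 381.7 127.2] 2414 [0.3673 0.3559 0.02  ]
```

View pics/w1.png

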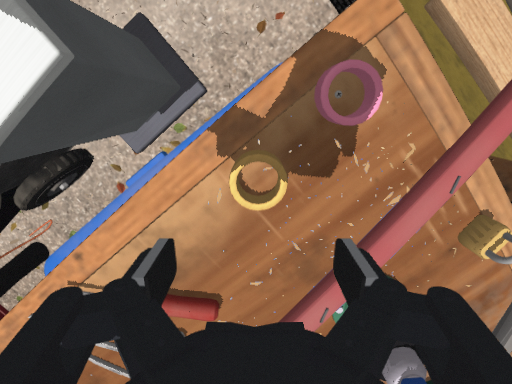

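The picture shows the brass ring at (258,182), clear of the shaft; the pink look-alike is at (348,93), so the choice holds. Fitting its silhouette now.

```bash
cat >> h.py <<'E'
from scipy.optimize import minimize
def fill(pts,S=4):
    m=np.zeros((384*S,512*S),np.uint8);cv2.fillConvexPoly(m,cv2.convexHull(np.round((np.array(pts)+.5)*S).astype(np.int32)),1);return m
def fit_cyl(c,region,r,z0,z1,x0):
    ys,xs=np.nonzero(region);k=np.r_[np.c_[xs-.5,ys-.5],np.c_[xs+.5,ys+.5],np.c_[xs-.5,ys+.5],np.c_[xs+.5,ys-.5]]
    A=fill(k);a=np.linspace(0,2*np.pi,60)
    def f(p):
        B=fill([proj(c,(p[0]+r*np.cos(t),p[1]+r*np.sin(t),z)) for t in a for z in (z0,z1)])
        return -(A&B).sum()/(A|B).sum()
    q=minimize(f,x0,method='Nelder-Mead',options=dict(initial_simplex=np.array(x0)+[[0,0],[.006,0],[0,.006]],xatol=2e-4))
    return q.x,-q.fun
E
python3 - <<'E'
from h import *
c,im,o=wrist('w2.png',['sleeve'])
b=o['sleeve'][0];print(b['rect'],fit_cyl(c,b['region'],.03,0,.028,[.379,.2325]))
h=cv2.cvtColor(im,cv2.COLOR_RGB2HSV);sub=np.zeros(h.shape[:2],bool);sub[140:215,222:295]=1
m=sub&(h[...,0]>20)&(h[...,0]<35)&(h[...,1]>130);n,l,st,ce=cv2.connectedComponentsWithStats(m.astype(np.uint8));i=1+st[1:,4].argmax();print(st[i],fit_cyl(c,l==i,.03,0,.028,[.379,.2325]))
for n,x0 in (('top',[.378,.228]),('side',[.378,.228])):
    c=arm.get_calibration(n);arm.camera(n)
    for q in arm.outline_of(n,'sleeve')[:3]: print(n,q['confidence'],fit_cyl(c,q['region'],.03,0,.028,x0))
    q=arm.outline_of(n,'stand')[0]
    print(n,'stand',arm.boxes_of(n,'stand')[0]['rect'])
E
```

```text
[230.2, 149.4, 289.3, 209.1] (array([0.386875, 0.301125]), np.float64(-0.0))
[278 195   4   5   5] (array([0.373 , 0.2385]), np.float64(-0.0))
top 0.63 (array([0.378, 0.228]), np.float64(-0.0))
top 0.39 (array([0.378, 0.228]), np.float64(-0.0))
top stand [227.7, 152.3, 264.2, 188.2]
side 0.97 (array([0.378, 0.228]), np.float64(-0.0))
side 0.62 (array([0.327  , 0.27675]), np.float64(-0.0))
side 0.53 (array([0.378, 0.228]), np.float64(-0.0))
side stand [211.5, 178.9, 253.0, 252.8]h.py:36: RuntimeWarning: overflow encountered in scalar negative
  return -(A&B).sum()/(A|B).sum()
```

```bash
sed -i 's/return -(A&B).sum()\/(A|B).sum()/return -float((A\&B).sum())\/float((A|B).sum())/' h.py
python3 - <<'E'
from h import *
c,im,o=wrist('w2.png',['sleeve'])
b=o['sleeve'][0];print(b['rect'],fit_cyl(c,b['region'],.03,0,.028,[.379,.2325]))
h=cv2.cvtColor(im,cv2.COLOR_RGB2HSV);print(h[182,234],h[205,258],h[165,250])
m=(h[...,0]>15)&(h[...,0]<35)&(h[...,1]>150)
sub=np.zeros_like(m);sub[140:215,222:295]=1;m&=sub;m=cv2.morphologyEx(m.astype(np.uint8),cv2.MORPH_OPEN,np.ones((3,3)));n,l,st,ce=cv2.connectedComponentsWithStats(m);i=1+st[1:,4].argmax();print(st[i],fit_cyl(c,l==i,.03,0,.028,[.379,.2325]))
c=arm.get_calibration('side');arm.camera('side')
for q in arm.outline_of('side','sleeve')[:3]: print(q['rect'],fit_cyl(c,q['region'],.03,0,.028,[.38,.235]))
s=arm.state();print(s['time'],s['tool_pos'])
E
```

```text
[314.2, 57.4, 382.2, 128.5] (array([0.379 , 0.2325]), np.float64(0.0))
[ 21 130 242] [ 23 126 246] [ 14 129 193]Traceback (most recent call last):
  File "<stdin>", line 6, in <module>
ValueError: attempt to get argmax of an empty sequence
```

```bash
python3 - <<'E'
from h import *
c,im,o=wrist('w2.png',['sleeve'])
for b in o['sleeve']:
    if b['rect'][0]<300: print(b['rect'],fit_cyl(c,b['region'],.03,0,.028,[.379,.2325]))
c=arm.get_calibration('side');arm.camera('side')
for q in arm.outline_of('side','sleeve')[:3]: print(q['rect'],fit_cyl(c,q['region'],.03,0,.028,[.38,.235]))
s=arm.state();print(s['time'],s['tool_pos'])
c=arm.get_calibration('top');t=cv2.imread('pics/top.png');h=cv2.cvtColor(t,cv2.COLOR_BGR2HSV)
sub=np.zeros(h.shape[:2],np.uint8);sub[240:276,230:265]=1;m=(h[...,0]>17)&(h[...,0]<35)&(h[...,1]>100)&(h[...,2]>170)
m=(m&(sub>0));ys,xs=np.nonzero(m);print(m.sum(),xs.min(),xs.max(),ys.min(),ys.max(),fit_cyl(c,m,.03,0,.028,[.378,.228]))
E
```

```text
[231.8, 146.6, 290.0, 209.0] (array([0.37876492, 0.2327221 ]), np.float64(0.9829741610378471))
[323.8, 258.3, 356.7, 286.9] (array([0.38 , 0.235]), np.float64(0.0))
[316.0, 219.4, 346.0, 245.7] (array([0.38115549, 0.22968818]), np.float64(0.9624200688637482))
3.425 [0.37797036 0.2280922  0.15011012]
214 234 257 247 270 (array([0.37816911, 0.22923372]), np.float64(0.9628320740921277))
```

```bash
python3 - <<'E'
from h import *
plan([.379,.231,.005],(.64,.77),6)
E
```

```text
at [0.378  0.2281 0.1501] need [ 0.001   0.0029 -0.1451] rot [ 0.    -0.     0.001]
[0.02, 0.05, 2.42, 0.0, -0.0, 0.0, 1.0]
[0.02, 0.05, 2.42, 0.0, -0.0, 0.0, 1.0]
[0.02, 0.05, 2.42, 0.0, -0.0, 0.0, 1.0]
[0.02, 0.05, 2.42, 0.0, -0.0, 0.0, 1.0]
[0.02, 0.05, 2.42, 0.0, -0.0, 0.0, 1.0]
[0.02, 0.05, 2.42, 0.0, -0.0, 0.0, 1.0]
```

Call:
arm_command:
  steps:
    - [0.12,0.3,0,0,0,0,1]
    - [0,0,3.6,0,0,0,1]
    - [0,0,3.6,0,0,0,1]
    - [0,0,3.6,0,0,0,1]
    - [0,0,2.4,0,0,0,1]
    - [0,0,1.3,0,0,0,1]
    - [0,0,0,0,0,0,1]
    - [0,0,0,0,0,0,0.55]
    - [0,0,0,0,0,0,0.55]
    - [0,0,0,0,0,0,0.55]
    - [0,0,0,0,0,0,0.55]
    - [0,0,0,0,0,0,0.55]
  force: 30

```text
time: 4.92
tool_pos: [0.3798, 0.2317, 0.0064]
ee_rot: [1.066, 2.953, 0.003]
contact_force: [-1.3, -0.1, 6.0]
gripper_width: 0.679
grip_force: 33.0
```

Call:
arm_command:
  steps:
    - [0,0,-1,0,0,0,0.55]
    - [0,0,-3,0,0,0,0.55]
    - [0,0,-5,0,0,0,0.55]
    - [0,0,-5,0,0,0,0.55]
    - [0,0,-5,0,0,0,0.55]
    - [0,0,-2.5,0,0,0,0.55]
    - [0,0,0,0,0,0,0.55]

```text
time: 5.8
tool_pos: [0.3796, 0.2315, 0.2224]
ee_rot: [1.065, 2.952, 0.005]
contact_force: [-0.1, 0.0, -1.3]
gripper_width: 0.676
grip_force: 32.6
```

```bash
python3 - <<'E'
from h import *
s=arm.state();print(s['tool_pos'],s['contact_force'],s['grip_force'])
c,im,o=wrist('w3.png',['sleeve'])
for b in o['sleeve']: print(b['confidence'],b['rect'])
cv2.imwrite('pics/w3c.png',cv2.resize(im[150:384,100:420,::-1],(800,585)))
c=arm.get_calibration('top');arm.camera('top')
for t in('stand','head','button'):
    for b in arm.outline_of('top',t)[:1]:print(t,b['confidence'],b['rect'])
# stand via green foot, first pictures: circle r .048 z 0..0.01
t=cv2.imread('pics/top.png');h=cv2.cvtColor(t,cv2.COLOR_BGR2HSV);m=(h[...,0]>60)&(h[...,0]<90)&(h[...,1]>90);m[:140]=0;m[195:]=0;m[:,:220]=0;m[:,272:]=0
ys,xs=np.nonzero(m);print(m.sum(),xs.min(),xs.max(),ys.min(),ys.max())
E
```

```text
[0.37956552 0.23153155 0.22235261] [-0.11677753  0.02211356 -1.29664894] 32.62293886626139
0.8 [298.3, 65.4, 352.1, 124.5]
0.56 [198.3, 190.6, 313.2, 307.0]
stand 0.96 [226.8, 151.8, 268.1, 188.5]
207 229 262 158 186
```

View pics/w3c.png

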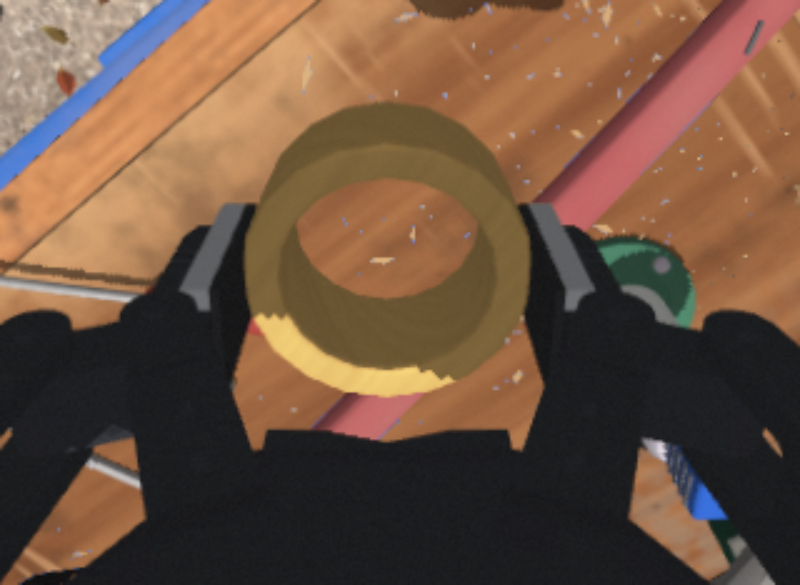

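The sleeve is held upright between the pads (ring centre around wrist pixel (255,250)). Next I view the head from close by.

```bash
python3 - <<'E'
from h import *
plan([.661,.178,.2],(.64,.77),None,.55)
E
```

```text
at [0.3784 0.2309 0.2186] need [ 0.2826 -0.0529 -0.0186] rot [-0.002 -0.001  0.001]
[-4.19, 2.33, 0.3, -0.0, -0.0, 0.0, 0.55]
[-4.19, 2.33, 0.3, -0.0, -0.0, 0.0, 0.55]
[-4.19, 2.33, 0.3, -0.0, -0.0, 0.0, 0.55]
[-4.19, 2.33, 0.31, -0.0, -0.0, 0.0, 0.55]
[-4.19, 2.33, 0.31, -0.0, -0.0, 0.0, 0.55]
[-4.19, 2.33, 0.31, -0.0, -0.0, 0.0, 0.55]
```

Call:
arm_command:
  steps:
    - [-2.5,1.4,0,0,0,0,0.55]
    - [-4.2,2.33,0,0,0,0,0.55]
    - [-4.2,2.33,0,0,0,0,0.55]
    - [-4.2,2.33,0,0,0,0,0.55]
    - [-4.2,2.33,0.6,0,0,0,0.55]
    - [-4.2,2.33,0.6,0,0,0,0.55]
    - [-1.65,0.95,0.6,0,0,0,0.55]
    - [0,0,0,0,0,0,0.55]
    - [0,0,0,0,0,0,0.55]

```text
time: 7.22
tool_pos: [0.6612, 0.1786, 0.202]
ee_rot: [-1.066, -2.955, 0.0]
contact_force: [-0.6, -0.3, -1.5]
gripper_width: 0.677
grip_force: 32.7
```

```bash
python3 - <<'E'
from h import *
s=arm.state();print(s['time'],s['tool_pos'],s['joint_vel'].round(3))
p=s['tool_pos'];M=R.from_rotvec(s['ee_rot']);z0=p[2]-.0064
c,im,o=wrist('w4.png',['sleeve','stand','head','button'])
for k,v in o.items():
    for b in v[:2]: print(k,round(b['confidence'],2),np.round(b['rect'],1))
for b in o['sleeve']:
    if abs((b['rect'][1]+b['rect'][3])/2-249)<15:
        q,f=fit_cyl(c,b['region'],.03,z0,z0+.028,p[:2]);print('sleeve',q,f,'tool frame',M.inv().apply([*(q-p[:2]),0]))
E
```

```text
7.225 [0.66118301 0.1786263  0.20196192] [ 0.007 -0.024  0.001 -0.002  0.    -0.   ]
stand 0.59 [215.2  57.1 301.5 142.3]
stand 0.48 [  0.   85.7 101.1 116.2]
head 0.7 [240.   86.1 286.5 117.6]
head 0.19 [  0.4  84.4  97.4 114.6]
button 0.5 [274.   88.4 287.9 113.1]
```

View pics/w4.png

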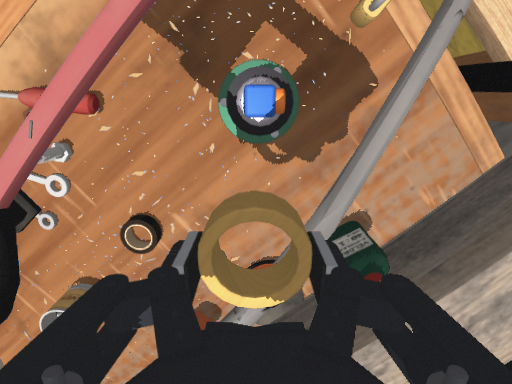

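The picture shows the head's blue top at (260,100) with the orange button to the right at (280,100), so tool y is nearly along the stand's y; the held sleeve is at (255,250).

```bash
cat >> h.py <<'E'
def colour(im,lo,hi,box):
    h=cv2.cvtColor(im,cv2.COLOR_RGB2HSV);m=cv2.inRange(h,np.array(lo),np.array(hi));k=np.zeros_like(m);k[box[1]:box[3],box[0]:box[2]]=1;m=cv2.morphologyEx(m*k,cv2.MORPH_OPEN,np.ones((2,2)))
    n,l,st,ce=cv2.connectedComponentsWithStats(m);i=1+st[1:,4].argmax();return l==i,st[i]
E
python3 - <<'E'
from h import *
s=arm.state();p=s['tool_pos'];M=R.from_rotvec(s['ee_rot']);z0=p[2]-.0064
tf=lambda q:M.inv().apply([*(np.array(q)[:2]-p[:2]),0])[:2].round(4)
c,im,o=wrist('w5.png',['sleeve','stand'])
for b in o['sleeve']:
    print(b['confidence'],b['rect'])
    if abs((b['rect'][1]+b['rect'][3])/2-249)<15:
        q,f=fit_cyl(c,b['region'],.03,z0,z0+.028,p[:2]);print('sleeve net',q,f,tf(q))
h=cv2.cvtColor(im,cv2.COLOR_RGB2HSV);print([h[r,cc].tolist() for r,cc in((205,255),(225,215),(295,255),(250,290),(240,204))])
m,st=colour(im,(100,120,60),(125,255,255),(225,70,310,135));print('blue',st)
cn=max(cv2.findContours(m.astype(np.uint8),0,1)[0],key=cv2.contourArea)[:,0]
w=np.array([at_z(c,q,.15)[:2] for q in cn]);r=cv2.minAreaRect((w*1000).astype(np.float32));print('blue top rect mm',r)
mo,st=colour(im,(3,150,80),(18,255,255),(265,80,300,120));ys,xs=np.nonzero(mo);print('orange',st,tf(at_z(c,(xs.mean(),ys.mean()),.14)))
g,st=colour(im,(55,60,20),(95,255,255),(205,45,315,155));h2=(cv2.inRange(h,(55,60,20),(95,255,255))>0);k=np.zeros_like(h2);k[50:150,210:305]=1
print('foot',st,fit_cyl(c,h2&k,.048,0,.01,[.6,.23]))
for q,f in [fit_cyl(c,h2&k,.048,0,.01,[.6,.23])]:print(tf(q))
d=(cv2.inRange(h,(0,0,0),(180,110,60))>0);k[:]=0;k[70:140,230:297]=1;d&=k;ys,xs=np.nonzero(d);print('dark',d.sum(),xs.min(),xs.max(),ys.min(),ys.max())
q,f=fit_cyl(c,d,.03,.09,.09,[.6,.23]);print('collar',q,f,tf(q))
print('blue tf',tf(np.array(r[0])/1000))
E
```

```text
0.72 [198.3, 189.1, 314.5, 306.4]
sleeve net [0.66070187 0.17965764] 0.9760498687664042 [0.0012 0.0003]
[[19, 131, 119], [19, 131, 136], [19, 132, 120], [19, 133, 111], [19, 134, 135]]
blue [245  85  31  33 972]
blue top rect mm ((602.9011840820312, 232.53390502929688), (20.73349380493164, 21.161148071289062), 50.44076919555664)
orange [276  89  10  25 220] [0.0797 0.0193]
foot [219 103  55  41 547] (array([0.60253322, 0.23309706]), np.float64(0.9827183773901645))
[0.0801 0.0043]
dark 1024 230 292 74 134
collar [0.60631107 0.23274143] 0.8591002747252747 [0.077  0.0064]
blue tf [0.0795 0.0041]
```

Call:
arm_command:
  steps:
    - [3.9,0.22,0,0,0,0,0.55]
    - [3.96,0.21,0,0,0,0,0.55]
    - [0,0,1.9,0,0,0,0.55]
    - [0,0,1.8,0,0,0,0.55]
    - [0,0,0,0,0,0,0.55]
    - [0,0,0,0,0,0,0.55]

```text
time: 8.38
tool_pos: [0.6047, 0.2312, 0.1651]
ee_rot: [-1.068, -2.954, 0.0]
contact_force: [0.3, -0.4, -0.5]
gripper_width: 0.679
grip_force: 32.7
```

```bash
python3 - <<'E'
from h import *
s=arm.state();p=s['tool_pos'];M=R.from_rotvec(s['ee_rot']);print(p,s['joint_vel'].round(3),M.as_matrix().round(4).tolist())
c,im,o=wrist('w6.png',['sleeve'])
a=np.linspace(0,2*np.pi,200);v=im[:,:,::-1].copy()
def ring(ctr,r,z,col):
    cv2.polylines(v,[np.array([proj(c,(ctr[0]+r*np.cos(t),ctr[1]+r*np.sin(t),z)) for t in a]).round().astype(np.int32)],True,col,1)
ax=p+M.apply([.0012,.0003,0]);print('sleeve axis',ax)
z0=p[2]-.0064
ring(ax,.022,z0+.028,(255,0,255));ring(ax,.022,z0,(0,255,0));ring(ax,.03,z0+.028,(255,0,255))
H=[proj(c,ax+M.apply([x,y,0])*[1,1,0]+[0,0,.15-ax[2]]) for x,y in((-.011,-.012),(.011,-.012),(.011,.010),(-.011,.010))]
cv2.polylines(v,[np.round(H).astype(np.int32)],True,(255,255,255),1)
v=np.vstack([v[150:350,120:390]]);cv2.imwrite('pics/w6c.png',cv2.resize(v,(790,585),interpolation=cv2.INTER_NEAREST))
for n in('side',):
    save('side2.png',arm.camera(n))
E
```

```text
[0.60466572 0.23117486 0.16509604] [ 0.004 -0.01  -0.013  0.    -0.002  0.   ] [[-0.7688, 0.6395, -0.0], [0.6395, 0.7688, -0.0], [0.0, -0.0, -1.0]]
sleeve axis [0.60393503 0.23217291 0.16509604]
```

View pics/w6c.png

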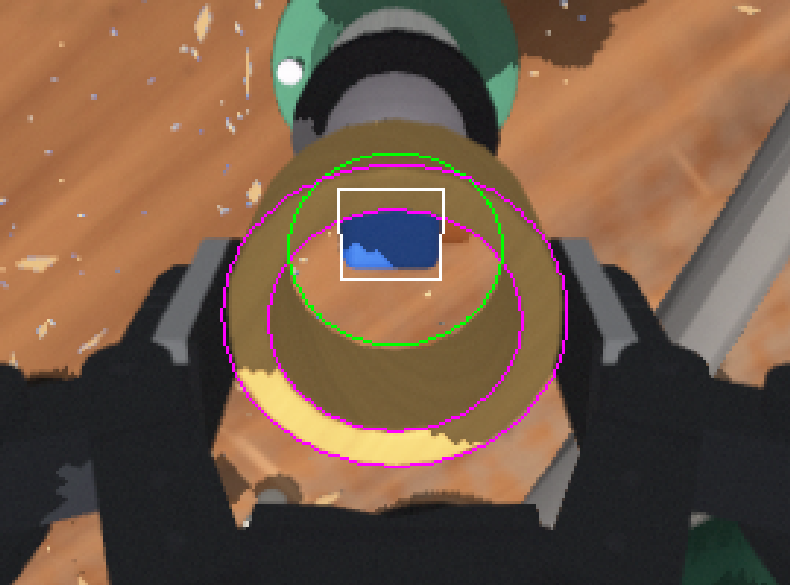

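The overlay shows the ring model on the sleeve and the head's near edge about 10 px above its prediction: the arm stopped 1.5 mm short in tool x, matching the measured pose. I correct that and lower with force checks.

Call:
arm_command:
  steps:
    - [0.16,0,0,0,0,0,0.55]
    - [0,0,0.5,0,0,0,0.55]
    - [0,0,1,0,0,0,0.55]
    - [0,0,1,0,0,0,0.55]
    - [0,0,1,0,0,0,0.55]
    - [0,0,0.5,0,0,0,0.55]
    - [0,0,0,0,0,0,0.55]

```text
time: 9.4
tool_pos: [0.6027, 0.2328, 0.1246]
ee_rot: [-1.066, -2.954, 0.001]
contact_force: [-0.4, 0.3, -0.5]
gripper_width: 0.678
grip_force: 32.7
```

```bash
python3 - <<'E'
from h import *
s=arm.state();p=s['tool_pos'];M=R.from_rotvec(s['ee_rot']);ax=p+M.apply([.0012,.0003,0]);print(p,ax,s['contact_force'],s['wrist_torque'])
E
```

```text
[0.60271739 0.23276348 0.12455221] [0.60198565 0.23376075 0.1245526 ] [-0.37583655  0.26554721 -0.48589367] [0.01423375 0.04609614 0.0381995 ]
```

Call:
arm_command:
  steps:
    - [-0.08,0,0,0,0,0,0.55]
    - [0,0,0.5,0,0,0,0.55]
    - [0,0,0.5,0,0,0,0.55]
    - [0,0,0.4,0,0,0,0.55]
    - [0,0,0,0,0,0,0.55]

```text
time: 10.02
tool_pos: [0.6033, 0.2322, 0.1104]
ee_rot: [-1.066, -2.954, 0.001]
contact_force: [-0.3, 0.1, -0.2]
gripper_width: 0.675
grip_force: 32.7
```

Call:
arm_command:
  steps:
    - [0,0,0.5,0,0,0,0.55]
    - [0,0,0.5,0,0,0,0.55]
    - [0,0,0.3,0,0,0,0.55]
    - [0,0,0,0,0,0,0.55]

```text
time: 10.52
tool_pos: [0.6034, 0.2323, 0.0977]
ee_rot: [-1.066, -2.954, 0.0]
contact_force: [-0.7, 0.2, -0.3]
gripper_width: 0.678
grip_force: 32.7
```

Call:
arm_command:
  steps:
    - [0,0,0.1,0,0,0,0.55]
    - [0,0,0.1,0,0,0,0.55]
    - [0,0,0,0,0,0,0.55]

```text
time: 10.9
tool_pos: [0.6037, 0.2324, 0.0965]
ee_rot: [1.066, 2.955, 0.001]
contact_force: [-0.2, -0.4, 1.3]
gripper_width: 0.676
grip_force: 32.9
```

Call:
arm_command:
  steps:
    - [0,0,0,0,0,0,0.8]
    - [0,0,0,0,0,0,0.9]
    - [0,0,0,0,0,0,1]
    - [0,0,0,0,0,0,1]
    - [0,0,0,0,0,0,1]
    - [0,0,0,0,0,0,1]

```text
time: 11.65
tool_pos: [0.6035, 0.2323, 0.0961]
ee_rot: [1.067, 2.955, 0.0]
contact_force: [-0.8, -0.7, 0.5]
gripper_width: 1.003
grip_force: 0.0
```

```bash
python3 - <<'E'
from h import *
s=arm.state();p=s['tool_pos'];print(p,s['contact_force'],s['gripper_width'])
c,im,o=wrist('w7.png',['sleeve'])
for b in o['sleeve']:print(b['confidence'],b['rect'])
v=im[:,:,::-1].copy();a=np.linspace(0,2*np.pi,200)
for r,z in((.022,.118),(.03,.118)):cv2.polylines(v,[np.array([proj(c,(.6027+r*np.cos(t),.2332+r*np.sin(t),z)) for t in a]).round().astype(np.int32)],True,(255,0,255),1)
cs=arm.get_calibration('side');si=arm.camera('side')
u=np.vstack([cv2.resize(v[120:384,60:450],(590,400)),cv2.resize(np.ascontiguousarray(si[150:250,170:318,::-1]),(590,200))]);
cv2.imwrite('pics/w7c.png',np.hstack([cv2.resize(v[120:384,60:450],(443,300)),cv2.resize(si[165:265,180:290,::-1],(330,300),interpolation=cv2.INTER_CUBIC)]))
E
```

```text
[0.60351875 0.23233523 0.09612669] [-0.7827982  -0.68213424  0.45754084] 1.0027694120642938
0.58 [197.6, 189.7, 314.0, 295.9]
0.39 [220.3, 239.5, 298.0, 323.6]
```

View pics/w7c.png

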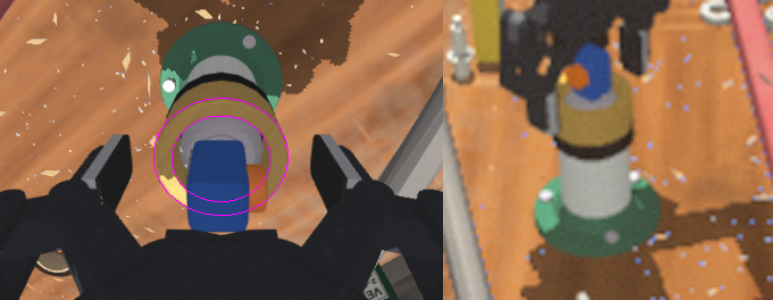

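The crop shows the sleeve flat on the collar, released, with the head standing free above it. Now raise to the head and squeeze.

Call:
arm_command:
  steps:
    - [0.06,0,-1.3,0,0,0,1]
    - [0.06,0,-1.4,0,0,0,1]
    - [0,0,0,0,0,0,0.6]
    - [0,0,0,0,0,0,0.6]
    - [0,0,0,0,0,0,0.6]
  force: 60

```text
time: 12.42
tool_pos: [0.6023, 0.233, 0.1225]
ee_rot: [-1.066, -2.954, 0.001]
contact_force: [-0.2, -0.7, 0.5]
gripper_width: 0.599
grip_force: 0.0
```

```bash
python3 - <<'E'
from h import *
s=arm.state();p=s['tool_pos'];M=R.from_rotvec(s['ee_rot']);print(p,M.inv().apply(np.array([.6027,.2332,.123])-p),s['contact_force'],s['gripper_width'])
E
```

```text
[0.60233664 0.23297164 0.12245925] [-0.00013343  0.00040733 -0.00054118] [-0.21451485 -0.7374723   0.47929655] 0.5990880789451449
```

Call:
arm_command:
  steps:
    - [0,0.04,-0.05,0,0,0,0.4]
    - [0,0,0,0,0,0,0.3]
    - [0,0,0,0,0,0,0.2]
    - [0,0,0,0,0,0,0.1]
    - [0,0,0,0,0,0,0.1]
    - [0,0,0,0,0,0,0.1]
    - [0,0,0,0,0,0,0.1]
    - [0,0,0,0,0,0,0.1]
  force: 60

```text
time: 13.42
tool_pos: [0.602, 0.2323, 0.1241]
ee_rot: [-1.067, -2.953, 0.004]
contact_force: [-8.4, -5.1, 5.1]
gripper_width: 0.247
grip_force: 60.4
```

Call:
arm_command:
  steps:
    - [0,-0.03,-0.3,0,0,0,0.1]
    - [0,-0.03,-0.4,0,0,0,0.1]
    - [0,0,-0.5,0,0,0,0.1]
    - [0,0,-0.6,0,0,0,0.1]
    - [0,0,-0.6,0,0,0,0.1]
    - [0,0,0,0,0,0,0.1]

```text
time: 14.18
tool_pos: [0.6019, 0.2324, 0.1481]
ee_rot: [-1.067, -2.954, 0.003]
contact_force: [-5.4, -6.1, -4.7]
gripper_width: 0.246
grip_force: 59.5
```

Call:
arm_command:
  steps:
    - [0,-0.03,-0.6,0,0,0,0.1]
    - [0,0,-0.7,0,0,0,0.1]
    - [0,0,-0.7,0,0,0,0.1]
    - [0,0,-0.7,0,0,0,0.1]
    - [0,0,-0.7,0,0,0,0.1]
    - [0,0,-0.7,0,0,0,0.1]
    - [0,0,-0.7,0,0,0,0.1]
    - [0,0,-0.7,0,0,0,0.1]
    - [0,0,-0.5,0,0,0,0.1]
    - [0,0,0,0,0,0,0.1]
    - [0,0,0,0,0,0,0.1]

```text
time: 15.55
tool_pos: [0.6019, 0.2324, 0.2084]
ee_rot: [-1.067, -2.954, 0.001]
contact_force: [-4.6, -5.5, -6.4]
gripper_width: 0.247
grip_force: 59.6
```

Still moving freely at 84 mm; go on to the end stop.

Call:
arm_command:
  steps:
    - [0,0,-0.3,0,0,0,0.1]
    - [0,0,-0.3,0,0,0,0.1]
    - [0,0,-0.2,0,0,0,0.1]
    - [0,0,0,0,0,0,0.1]
    - [0,0,0,0,0,0,0.1]
    - [0,0,0,0,0,0,0.1]

```text
time: 16.3
tool_pos: [0.6019, 0.2323, 0.2142]
ee_rot: [-1.066, -2.953, 0.003]
contact_force: [-2.1, -6.0, -16.1]
gripper_width: 0.243
grip_force: 60.2
```

```bash
python3 - <<'E'
from h import *
s=arm.state();print(s['tool_pos'],s['contact_force'],s['gripper_width'],s['joint_vel'].round(3))
si=arm.camera('side');w=arm.camera('wrist')
cv2.imwrite('pics/end.png',np.hstack([cv2.resize(w[100:384,70:440,::-1],(391,300)),cv2.resize(si[125:265,165:310,::-1],(311,300),interpolation=cv2.INTER_CUBIC)]))
E
```

```text
[0.60185152 0.23234723 0.21422157] [ -2.09456373  -5.96264659 -16.06717303] 0.24297163687777748 [ 0. -0.  0.  0.  0. -0.]
```

View pics/end.png

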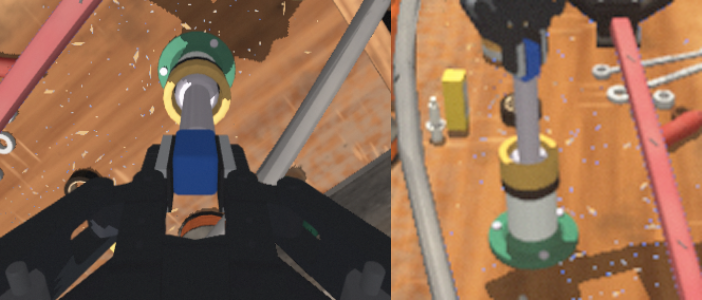

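The picture shows the pole drawn out by 90 mm with the head between the pads and the sleeve seated on the collar. The pull force has risen to 16 N, so the pole is at its end stop, and the arm is at rest.

```bash
python3 -c "
from plant import arm
print(arm.close_job())"
```

```text
the job is handed in; nothing more can be done
None
```

I handed the job in, but no verdict came back: the brass sleeve sits flat on the collar, and the pole is drawn out about 90 mm to its end stop with the head gripped and the button squeezed in.

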